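# Ready the food slicer and run it on its hold-to-run dial

### The job

Get the food slicer going for the loaf: set the loose food pusher astride the guide bar along the top of the carriage's back wall, toothed face towards the blade, fully down, and let go of it. Then turn the hold-to-run dial on top of the motor housing clockwise past its first two clicks to the third, and keep holding it there against its spring: you finish with the dial still in the fingers at the third click. Leave the jar, mug and pepper mill alone.

Things in the scene. Friction and masses are not known exactly. Their poses are not given: they have to be found in the camera images.
- pusher: food pusher of the slicer, white plastic, loose, 0.10-0.20 kg, starts upright on the worktop left or right of the slicer. Origin on its underside below its channel's middle; x across, y along the channel, z up. Inverted-U channel, y -30 to 30 mm, 15 mm wide inside, walls 4 mm, lowest 10 mm flared to about 21 mm. Beside the channel's +y end an upright toothed plate: y 30-40, x 9 to 75, z 0-66 mm
- saddle (a point): underside of the roof of the pusher's channel, at its middle, 60 mm above the pusher's origin; it rests on the guide bar's top when the pusher is fully down. Same axes as the pusher
- grip_fin (a point): middle of the pusher's grip fin on its roof, 85 mm above the pusher's underside and 8 mm towards +y, over its centre of mass: 20 mm thick in x, 44 mm long in y, standing from 66 to 104 mm above the underside; pinch it from above. Same axes as the pusher
- bar_mid (a point): top of the carriage's guide bar, mid-length, 120 mm above the worktop. The steel bar, 12 mm thick, 140 mm long, runs level along the point's y on the carriage's 10 mm thick back wall (nearest the robot); carriage floor 70 mm below. +y to the blade, +x away from the robot, z up: the pusher's axes are parallel to these when on. A 190 mm high gauge plate stands 20 mm past the +y end
- carriage (a joint): slide of the carriage along the slicer's x, 0 (drawn towards the robot) to 0.06 m; starts anywhere from 0 to 0.05 and moves only when pushed with over about 5 N. It may stay where it is
- blade_hub (a point): centre of the round 170 mm steel blade's face on the carriage side, 118 mm above the worktop; axes are the slicer's
- slicer: electric food slicer, 320 x 270 mm, fixed, yaw up to 0.25. Origin under its middle on the worktop, x away from the robot, y left, z up. On its left the white motor housing: x -30 to 130, y 29 to 115 mm, top 208 mm high, switch dial on top; the thickness dial on the housing's front is not used. On its right the carriage with back wall and guide bar (y -152 to -12)
- dial_grip (a point): top of the switch dial, on its upright axis, 247 mm above the worktop. Grey disc 45 mm across with a straight grip bar across its top, 44 mm long, 12 mm thick, standing 23 mm above the disc; pinch the bar across its 12 mm from above. Site x runs along the bar (pointer line at the -x end), y across it, z up; turns with the dial
- dial (a joint): angle of the switch dial, rad: 0 off, grows clockwise seen from above. Soft clicks at 0.40, 0.80 and 1.20 (first, second, third), firm stop at 1.30. A spring returns it to 0 from anywhere when let go: about 0.08 N m at the start, 0.22 N m at the third click, with about 0.05 N m of ripple at the clicks
- jar: jam jar 68 mm across, 100 mm high, bystander; stands upright, origin at the centre of its underside
- mug: white mug 80 mm across, 95 mm high, bystander, origin at the centre of its underside
- mill: dark wooden pepper mill 56 mm across, 160 mm high, bystander, origin at the centre of its underside
Mind the look-alikes: they are no part of the job. Leave any brown or turquoise look-alike of the pusher alone.

How it is judged:
By the outcome, as a careful person would: the job done as asked, in the order asked, and still so for the second after the job is handed in, while the arm keeps its last pose, push and grip.
It also fails if it takes over 59 s, if anything falls off the work surface, if the arm or the gripper's body presses on something with over 40 N, if the wrist force passes 120 N, or if a joint passes its speed limit or range.

### The arm

A 6-joint arm with a two-finger parallel gripper is mounted at the origin on the work surface. World frame = base frame: x ahead of the robot, y to its left, z up, the work surface at z = 0. Lengths are in mm, angles in rad, forces in N, time in s.
With the tool pointing down it reaches from about 275 to 825 mm from the base axis. Payload 5.2 kg.
Tool frame: the origin (TCP) lies at the very end of the fingers, on their centre line; the grasp point (between the pads) lies 19 mm behind it; z points along the fingers, y is the line along which they close (so a half turn about z gives the same grasp; the last joint's range is limited). The gripper opens to 93 mm and grips with 3 to 60 N. Pads are 15 mm wide; open, the fingers measure 128 mm over their backs; the gripper's body (75 mm by 188 mm) begins 65 mm behind the grasp point.
Start: joints at [1.061, 0.259, 1.535, -0, 1.348, -0.203], TCP at [166.083, 524.329, 195.253] pointing down, gripper open.
Joint ranges: [-3.14, 3.14], [-0.91, 2.08], [0.19, 2.58], [-1.22, 4.36], [0.22, 2.71], [-3.12, 3.12]. Speed limits (rad/s): [2.57, 2.57, 3.14, 3.14, 3.14, 3.14].

### API

Orientations are given as [roll, pitch, yaw] about the fixed x, y, z axes, in that order (R = Rz(yaw) Ry(pitch) Rx(roll)).
In Python, from bench import robot gives the robot as it stands. The module is installed in compiled form; this text tells all that it offers. Calls block until the motion is done:
- robot.move_ptp(position, orientation): joint-space move of the TCP to a pose.
- robot.move_linear(position, ori=None, speed=150, f_stop=None): straight line of the TCP; ori=None keeps the orientation; speed is the mean speed in mm/s. With f_stop (N) it stops when the force on the tool has changed by that much, and returns True; else False.
- robot.move_j(angles): joint-space move.
- robot.move_gripper(opening): opening from 0.0 (shut) to 1.0 (fully open); the grip force is fixed at half the most; returns when the fingers have stopped.
- robot.sleep(seconds).
- robot.inverse_kinematics(position, orientation): joint angles nearest the present ones, or None.
- robot.get_image(name): name is "scene" or "top"; returns a dict with "img" (400x640x3 uint8, blue, green, red), "fovy" (degrees; the focal length in pixels is half the picture's height over the tangent of half this angle, whatever the lens; pixels are square), "cx", "cy" (the principal point, pixels), "eye" and "orientation" of the camera in the world. Camera axes: x right, y down, z forward; pixel columns grow to the right and rows downward; lengths in mm; the calibration is good to about 2 mm. A picture is of the moment at which its call begins. There is no depth.
A pose or a line that the arm cannot do raises robot.MotionError and nothing moves.
- robot.hand_in(): hands the job in; it is judged then, once.
Readings, each from a call of its own:
- robot.current_t(): time.
- robot.current_qpos(): joint angles.
- robot.current_joint_vel(): joint speeds.
- robot.current_joint_efforts(): joint torques, N m.
- robot.current_tcp_pos(): TCP position.
- robot.current_eef_rot(): TCP orientation.
- robot.current_contact_force(): force on the tool from outside, world axes, zero at the start.
- robot.current_ft_torque(): the same for the moment, N m.
- robot.current_gripper_width(): opening from 0.0 (shut) to 1.0 (fully open).
- robot.current_finger_force(): force on a finger pad.
Only numpy, scipy, OpenCV 4.12 (cv2) and the standard library are available. Lean on these libraries where they do the work, as an engineer would, in place of code of your own. Each camera call takes 0.05 s, during which the arm holds its last target. There are 200 camera calls.

## Working session

There is one attempt and no reset: what is moved stays moved. The work goes in short steps, each a Python script; the robot and the scene stay as the last script left them, time stands still between calls to the robot, and variables do not carry over. Pictures are saved under pics/ and viewed, at most 10 in all, crops included, and the job is handed in when it is done.

```bash
mkdir -p pics; python3 - <<'E'
from bench import robot
import cv2,numpy as np
for n in("scene","top"):
    d=robot.get_image(n); cv2.imwrite(f"pics/{n}0.png",d["img"])
    print(n,d["fovy"],d["cx"],d["cy"],d["eye"],d["orientation"])
print(robot.current_t(),robot.current_eef_rot())
E
```

```text
scene 45.97495425828818 318.4999312438063 194.8100290711279 [1380.81917082 -557.68303106 1310.23206753] [-2.43810533  0.00723587  1.03347   ]
top 55.163892214498674 325.6265835853488 202.6799364396388 [ 432.55796031  -64.95851061 1180.42834112] [-3.07144035e+00  1.53150574e-03 -1.57204245e+00]
0.1 [-3.14001500e+00 -3.13980738e-04  2.83479230e+00]
```

View pics/scene0.png

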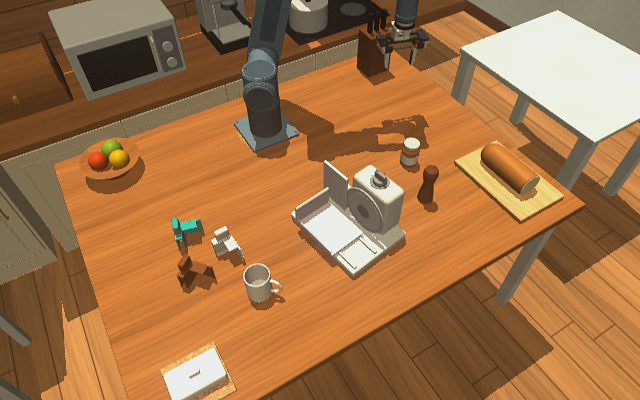

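View pics/top0.png

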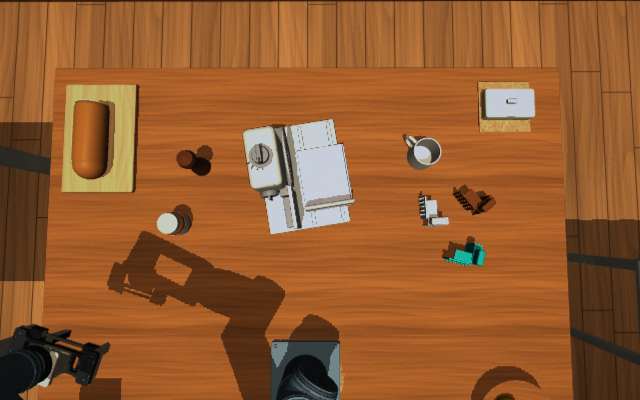

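The scene view shows the white pusher at (227,243), the slicer at (350,220) and the dial at (379,178). In the top view the pusher is at (433,210) and the dial at (262,153). Next I enlarge those areas.

```bash
python3 - <<'E'
import cv2,numpy as np
s=cv2.imread("pics/scene0.png");t=cv2.imread("pics/top0.png")
def crop(im,u,v,w,h,k):
    c=cv2.resize(im[v:v+h,u:u+w],None,fx=k,fy=k,interpolation=cv2.INTER_CUBIC)
    for i in range(0,w,10):
        cv2.line(c,(i*k,0),(i*k,8 if i%50 else 20),(0,0,255),1); cv2.putText(c,str(u+i),(i*k,20),0,.33,(0,0,255),1)
    for j in range(0,h,10):
        cv2.line(c,(0,j*k),(8,j*k),(0,0,255),1); cv2.putText(c,str(v+j),(8,j*k+4),0,.33,(0,0,255),1)
    return c
a=np.hstack([crop(s,200,220,50,50,8),crop(t,405,180,50,50,8)]);cv2.imwrite("pics/p1.png",a)
cv2.imwrite("pics/s1.png",crop(s,285,155,130,120,6)[:600,:780])
cv2.imwrite("pics/t1.png",crop(t,235,115,128,120,5)[:600,:780])
E
```

```text
(no output)
```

View pics/p1.png

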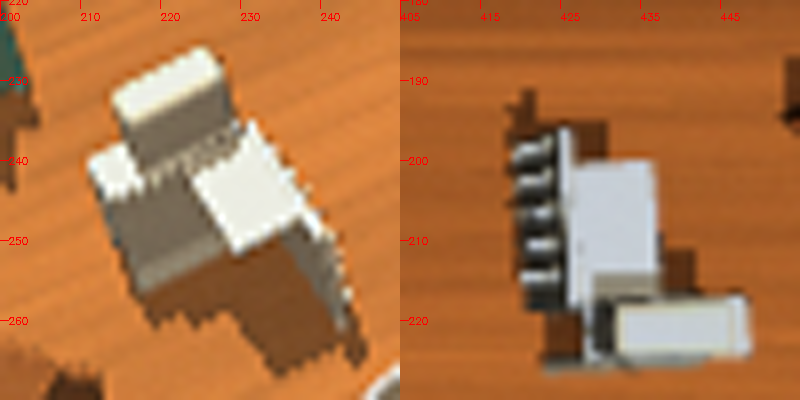

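View pics/s1.png

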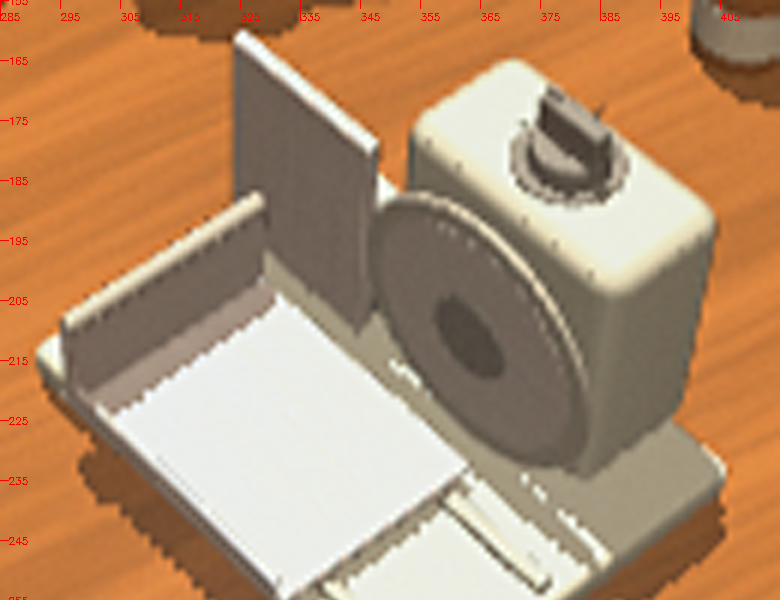

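View pics/t1.png

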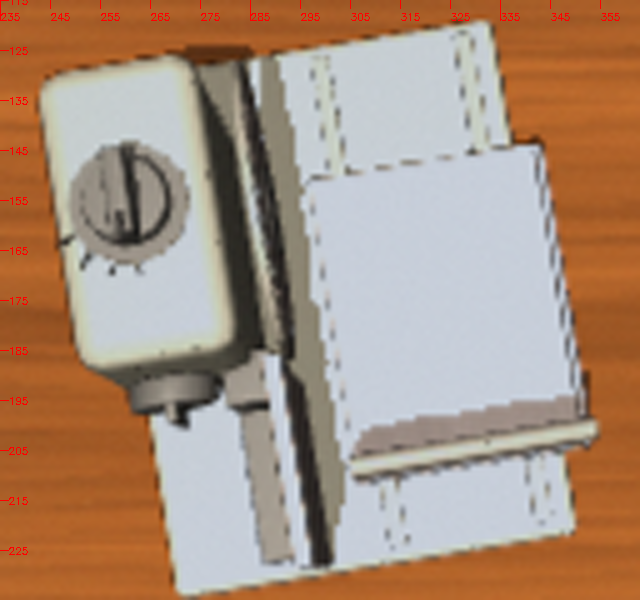

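The pusher stands with its teeth towards +y and its plate towards +x, yaw about 0.05. The slicer's yaw is about 0.15. Fin top centre is at crop (167,83) in the scene view and (681,328) in the top view. The guide bar ends are at scene crop (66,322) and (259,199), top crop (353,467) and (597,429). Next I triangulate these points and look closer at the dial.

```bash
cat > h.py <<'E'
from bench import robot
import cv2,numpy as np
from scipy.spatial.transform import Rotation as Ro
def cam(d):
    f=200/np.tan(np.radians(d["fovy"]/2)); return f,d["cx"],d["cy"],np.array(d["eye"]),Ro.from_euler("xyz",d["orientation"]).as_matrix()
def ray(c,p):
    v=c[4]@np.array([(p[0]-c[1])/c[0],(p[1]-c[2])/c[0],1]); return c[3],v/np.linalg.norm(v)
def tri(cs,ps,ct,pt):
    a,u=ray(cs,ps);b,w=ray(ct,pt)
    k=np.linalg.lstsq(np.c_[u,-w],b-a,rcond=None)[0]
    p,q=a+k[0]*u,b+k[1]*w
    return (p+q)/2,np.linalg.norm(p-q)
def atz(c,p,z):
    a,u=ray(c,p); return a+u*(z-a[2])/u[2]
def px(X,Y,u0,v0,k): return u0+(X+.5)/k-.5, v0+(Y+.5)/k-.5
E
python3 - <<'E'
from h import *
D={n:robot.get_image(n) for n in("scene","top")};S,T=cam(D["scene"]),cam(D["top"])
np.set_printoptions(precision=1,suppress=True)
s1=lambda X,Y:px(X,Y,285,155,6); t1=lambda X,Y:px(X,Y,235,115,5)
ps=lambda X,Y:px(X,Y,200,220,8); pt=lambda X,Y:px(X-400,Y,405,180,8)
for n,a,b,z in [("fin c",ps(167,83),pt(681,328),104),("fin +y-end",ps(214,57),pt(616,331),104),("fin -y end",ps(120,109),pt(747,325),104),
 ("barR",s1(66,322),t1(353+244,429),120),("barL",s1(259,199),t1(353,467),120),("gauge near",s1(240,35),t1(290,565) ,190)]:
    p,g=tri(S,a,T,b); print(n,p,"gap %.1f"%g,"atz",atz(S,a,z),atz(T,b,z))
def crop(im,u,v,w,h,k):
    c=cv2.resize(im[v:v+h,u:u+w],None,fx=k,fy=k,interpolation=cv2.INTER_CUBIC)
    return c
cv2.imwrite("pics/d1.png",np.hstack([crop(D["scene"]["img"],367,163,26,30,15),crop(D["top"]["img"],247,139,26,30,15)]))
E
```

```text
fin c [ 458.5 -382.6  101. ] gap 4.1 atz [ 462.1 -381.4  104. ] [ 457.4 -383.6  104. ]
fin +y-end [ 457.  -360.7  101. ] gap 2.1 atz [ 459.9 -360.3  104. ] [ 456.4 -360.8  104. ]
fin -y end [ 460.1 -404.6  101.5] gap 6.6 atz [ 464.2 -402.2  104. ] [ 458.4 -406.8  104. ]
barR [ 514.7 -140.8  114.5] gap 4.2 atz [ 519.7 -140.9  120. ] [ 513.3 -142.2  120. ]
barL [493.5  -4.9 114.3] gap 3.5 atz [498.4  -5.9 120. ] [492.4  -6.7 120. ]
gauge near [437.   20.8 183.2] gap 3.5 atz [442.1  15.7 190. ] [437.8  21.8 190. ]
```

View pics/d1.png

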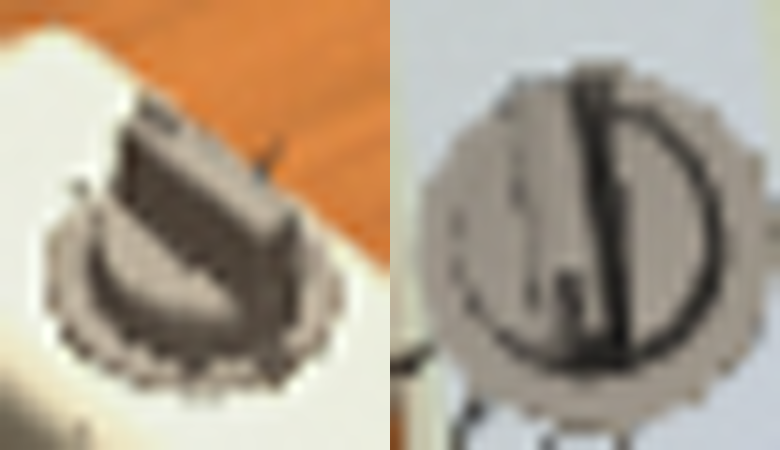

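The dial bar runs along the slicer's x with its pointer towards the robot. Its top centre is at scene crop (215,165) and top crop (558,208). Heights triangulate within 3–6 mm of the text. I compute the dial position, check reach, then pick the pusher.

```bash
python3 - <<'E'
from h import *
np.set_printoptions(precision=2,suppress=True)
S,T=[cam(robot.get_image(n)) for n in("scene","top")]
a,b=px(215,165,367,163,15),px(558-390,208,247,139,15)
print("dial",tri(S,a,T,b),atz(S,a,247),atz(T,b,247))
pi=np.pi
for n,p,ys in [("pick",[459,-383,75],[.045+pi/2,.045-pi/2]),("place",[504,-74,140],[.153+pi/2,.153-pi/2]),("dial",[560,80,230],[.153,.153+pi,.153-pi]),("dial3",[560,80,230],[.153-1.25,.153+pi-1.25])]:
    for y in ys: print(n,y,robot.inverse_kinematics(p,[pi,0,y]))
E
```

```text
dial (array([624.31, 105.95, 243.08]), np.float64(3.221924847706771)) [627.49 105.15 247.  ] [622.75 103.76 247.  ]
pick 1.6157963267948965 [-0.88  0.44  1.57  0.    1.12 -0.93]
pick -1.5257963267948966 [-0.88  0.44  1.57 -0.    1.12  2.21]
place 1.7237963267948966 [-0.37  0.23  1.71  0.    1.2  -0.52]
place -1.4177963267948965 [-0.37  0.23  1.71 -0.    1.2   2.62]
dial 0.153 [-0.06  0.27  1.44 -0.    1.44  1.36]
dial 3.294592653589793 [-0.06  0.27  1.44  0.    1.44 -1.78]
dial -2.988592653589793 [-0.06  0.27  1.44  0.    1.44 -1.78]
dial3 -1.097 [-0.06  0.27  1.44 -0.    1.44  2.61]
dial3 2.044592653589793 [-0.06  0.27  1.44  0.    1.44 -0.53]
```

Dial at about (625,105,247), consistent with the slicer's geometry. Now the pick.

```bash
python3 - <<'E'
from h import *
pi=np.pi
o=[pi,0,.045+pi/2]
x,y,_=robot.current_tcp_pos()
robot.move_linear([x,y,330],speed=200)
robot.move_ptp([459,-383,260],o)
robot.move_gripper(.5)
robot.move_linear([459,-383,110],speed=150)
print("hit",robot.move_linear([459,-383,71],speed=60,f_stop=8),robot.current_tcp_pos())
robot.move_gripper(0)
print(robot.current_gripper_width()*93,robot.current_finger_force(),robot.current_contact_force())
robot.move_linear([459,-383,270],speed=120)
print(robot.current_gripper_width()*93,robot.current_contact_force(),robot.current_t())
# over the bar, 25 mm clear
Y=.153
robot.move_ptp([504,-74,250],[pi,0,Y+pi/2])
R=np.array([[np.cos(Y),-np.sin(Y)],[np.sin(Y),np.cos(Y)]])
print(robot.current_t())
p=[]
robot.move_linear([504,-74,165],speed=100)
A,B=robot.get_image("scene")["img"],robot.get_image("top")["img"]
k=6
a=cv2.resize(A[150:250,285:350],None,fx=k,fy=k,interpolation=2)
b=cv2.resize(B[150:250,290:355],None,fx=k,fy=k,interpolation=2)
cv2.imwrite("pics/pl1.png",np.hstack([a,b]))
print(robot.current_tcp_pos(),robot.current_contact_force())
E
```

```text
hit False [ 459.12771141 -383.15842871   71.06625145]
19.744441247697026 29.9873149394989 [0.16971189 0.28732199 0.55731872]
19.468745534295657 [-0.15178933  0.18786477 -1.09113582] 9.6667
10.8583
[504.08269545 -74.15679236 165.53479452] [ 1.28308006 -0.08418315 -0.39446342]
```

View pics/pl1.png

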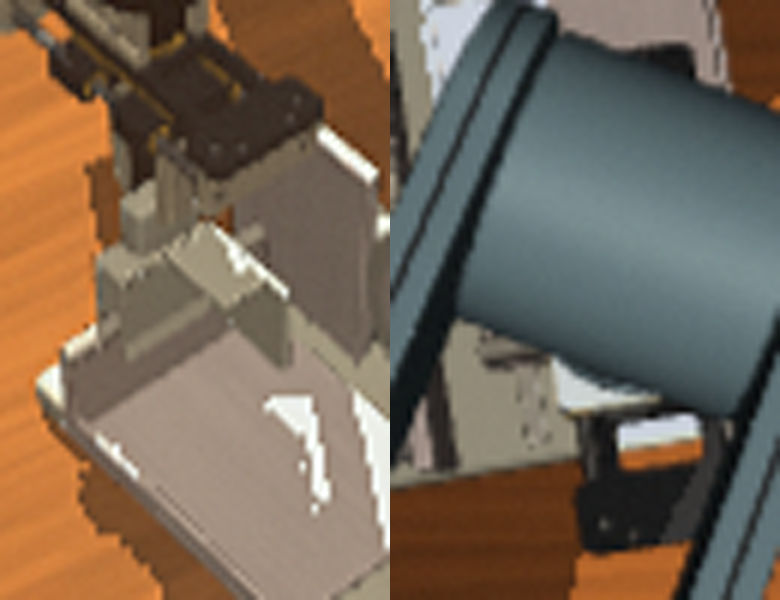

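The picture shows the channel already over the bar: the bar enters it at crop (110,325) and the plate is over the carriage floor. My intended clearance was off, but the force is under 1.5 N. Lower it to contact.

```bash
python3 - <<'E'
from h import *
hit=robot.move_linear([504,-74,126],speed=40,f_stop=12)
p=robot.current_tcp_pos(); print(hit,p,robot.current_contact_force(),robot.current_ft_torque())
E
```

```text
True [504.80551178 -74.06853928 131.27983593] [0.57560264 1.25780007 3.96509289] [ 0.01172374 -0.0024401   0.06918499]
```

It stopped at 131.3 mm (131 expected), so it is seated. Release, retract, look.

```bash
python3 - <<'E'
from h import *
pi=np.pi
robot.move_gripper(.5)
x,y,_=robot.current_tcp_pos()
robot.move_linear([x,y,200],speed=80)
robot.move_linear([x,y,330],speed=200)
robot.move_ptp([624.5,104.5,330],[pi,0,.153+pi])
print(robot.current_t(),robot.current_qpos())
A,B=robot.get_image("scene")["img"],robot.get_image("top")["img"]
a=cv2.resize(A[150:250,285:350],None,fx=6,fy=6,interpolation=2)
b=cv2.resize(B[150:250,290:355],None,fx=6,fy=6,interpolation=2)
cv2.imwrite("pics/pl2.png",np.hstack([a,b]))
E
```

```text
16.35 [-1.05555940e-02  3.70537603e-01  1.06096586e+00 -3.61120343e-04
  1.71181541e+00 -1.73260930e+00]
```

View pics/pl2.png

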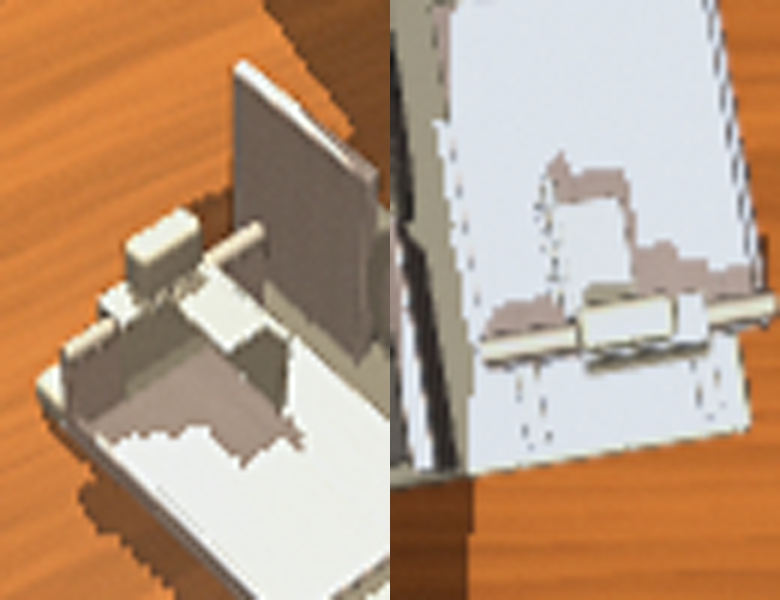

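The pusher is seated: astride the bar, fin upright, plate facing the blade. I check the camera bias against the known fin position, then grip the dial.

```bash
python3 - <<'E'
from h import *
np.set_printoptions(precision=3,suppress=True)
pi=np.pi
S,T=[cam(robot.get_image(n)) for n in("scene","top")]
f=atz(T,px(627-390,322,290,150,6),164); g=atz(S,px(165,238,285,150,6),164); print("fin top/scene",f,g)
o=[pi,0,.153+pi]
robot.move_linear([624.5,104.5,265],speed=150)
print("hit",robot.move_linear([624.5,104.5,229],speed=50,f_stop=6),robot.current_tcp_pos())
F0=np.array(robot.current_contact_force());M0=np.array(robot.current_ft_torque())
robot.move_gripper(0)
print(robot.current_gripper_width()*93,robot.current_finger_force(),robot.current_tcp_pos(),robot.current_eef_rot())
print(F0,robot.current_contact_force(),M0,robot.current_ft_torque(),robot.current_t())
E
```

```text
fin top/scene [502.449 -72.688 164.   ] [510.397 -72.797 164.   ]
hit False [624.698 104.487 229.249]
0.21160162896038368 0.0 [624.529 104.509 228.976] [ 3.142  0.    -2.989]
[0.105 0.135 0.   ] [ 1.269  0.125 -0.116] [ 0.098  0.024 -0.005] [-0.01  -0.012  0.023] 18.8667
```

The fingers closed on nothing, so I look.

```bash
python3 - <<'E'
from h import *
A,B=robot.get_image("scene")["img"],robot.get_image("top")["img"]
a=cv2.resize(A[110:210,340:420],None,fx=6,fy=6,interpolation=2)
b=cv2.resize(B[100:200,230:283],None,fx=6,fy=6,interpolation=2)
cv2.imwrite("pics/dd.png",np.hstack([a,b]))
E
```

```text
(no output)
```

View pics/dd.png

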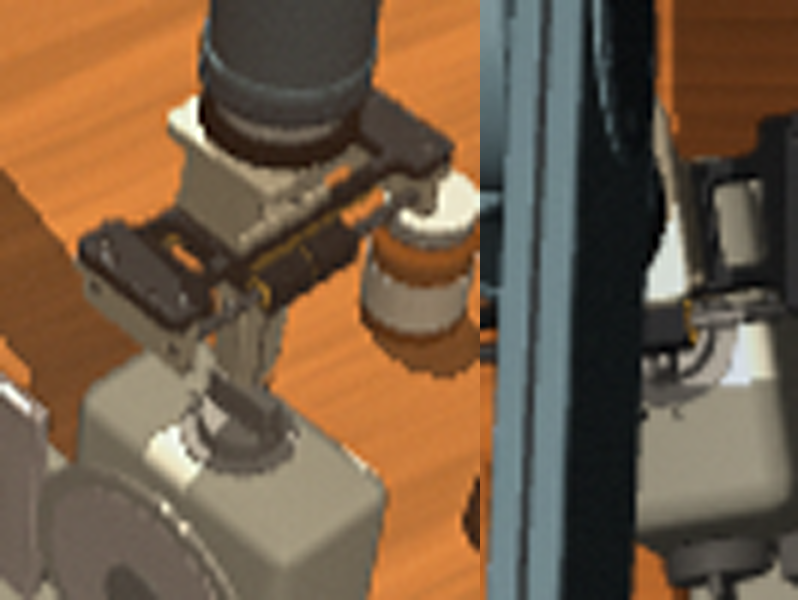

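```bash
python3 - <<'E'
from h import *
S,T=[cam(robot.get_image(n)) for n in("scene","top")]
def proj(c,p):
    q=c[4].T@(np.array(p)-c[3]); return c[1]+c[0]*q[0]/q[2],c[2]+c[0]*q[1]/q[2]
t=robot.current_tcp_pos();print(t)
for dz in(0,18,40,84):
    u,v=proj(S,t+np.array([0,0,dz]));print("scene crop",dz,(u+.5-340)*6,(v+.5-110)*6)
    u,v=proj(T,t+np.array([0,0,dz]));print(" top crop",dz,480+(u+.5-230)*6,(v+.5-100)*6)
for n,p in [("jar@z100 scene",0)]:pass
print(robot.current_gripper_width(),robot.current_finger_force(),robot.current_qpos())
E
```

```text
[624.48553725 104.5141585  228.9806393 ]
scene crop 0 240.52731240906678 404.76004412085814
 top crop 0 655.3219414740909 321.9518694110951
scene crop 18 243.74432575512537 381.02093048255546
 top crop 18 647.6260809306982 313.2378095079378
scene crop 40 247.75994941289628 351.38867966915177
 top crop 40 637.8133596996823 302.1268180680705
scene crop 84 256.08011690412866 289.9921667183859
 top crop 84 616.7179785624447 278.2404165573725
0.006735668100137127 0.0 [-1.00856252e-02  3.92089144e-01  1.26410707e+00  1.81650609e-05
  1.48544304e+00 -1.73389775e+00]
```

```bash
python3 - <<'E'
from h import *
np.set_printoptions(precision=2,suppress=True)
A=robot.get_image("scene")["img"]
robot.move_linear([624.5,104.5,262],speed=100)
robot.move_gripper(.5); print(robot.current_gripper_width())
F=robot.current_contact_force()
for z in(250,240,229):
    print(robot.move_linear([624.5,104.5,z],speed=60,f_stop=6),robot.current_contact_force(),robot.current_ft_torque())
B=robot.get_image("scene")["img"]
c=lambda I:cv2.convertScaleAbs(cv2.resize(I[145:193,365:398],None,fx=12,fy=12,interpolation=2),alpha=1.3)
cv2.imwrite("pics/cmp.png",np.hstack([c(A),c(B)]))
print(robot.current_t())
E
```

```text
0.4981357036917306
False [-0.05 -0.55  0.57] [-0.04  0.03 -0.03]
False [ 0.36  0.61 -0.56] [0.04 0.02 0.  ]
False [ 0.48 -0.31  0.8 ] [ 0.04  0.02 -0.03]
21.5417
```

View pics/cmp.png

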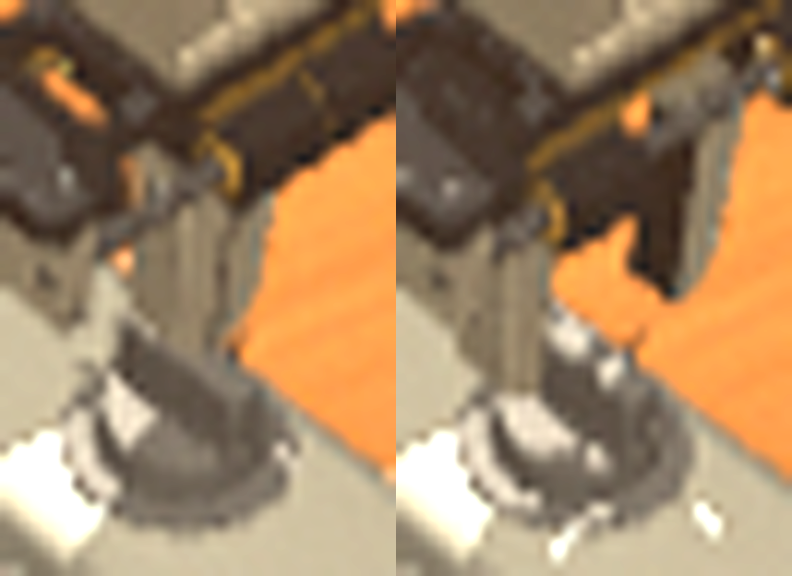

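With the gripper open, the fingers straddle the bar, but the tips (520,395) and (680,300) end about 16–18 mm higher than the reported TCP. The shut fingers were just above the bar top. Go deeper under a force guard.

```bash
python3 - <<'E'
from h import *
np.set_printoptions(precision=2,suppress=True)
print(robot.move_linear([624.5,104.5,214],speed=30,f_stop=5),robot.current_tcp_pos(),robot.current_contact_force())
robot.move_gripper(0)
print(robot.current_gripper_width()*93,robot.current_finger_force(),robot.current_tcp_pos(),robot.current_contact_force(),robot.current_ft_torque(),robot.current_t())
E
```

```text
False [624.5  104.48 213.95] [-0.39  0.53  0.33]
11.584760483540183 29.991024434566498 [624.37 105.38 214.09] [-0.8   4.18  0.67] [0.72 0.06 0.07] 22.8417
```

The bar is pinched (11.6 mm), with the axis at y≈105.4. Turn clockwise stepwise, watching moment and side force.

```bash
python3 - <<'E'
from h import *
np.set_printoptions(precision=2,suppress=True)
pi=np.pi
for a in(0,.2,.4,.6,.8,1.0,1.1,1.2):
    robot.move_ptp([624.4,105.4,214],[pi,0,.153+pi-a]); robot.sleep(.15)
    print(a,robot.current_eef_rot()[2],robot.current_tcp_pos(),robot.current_contact_force(),robot.current_ft_torque(),robot.current_gripper_width()*93)
print(robot.current_t())
E
```

```text
0 -2.988556204415739 [624.39 105.42 214.11] [-0.9   3.13  1.74] [0.41 0.12 0.13] 11.419528319235715
0.2 3.097530834548599 [624.37 105.57 214.08] [-0.8   2.74  1.71] [0.53 0.11 0.15] 11.784871317424638
0.4 2.8980705622818967 [624.42 105.71 214.1 ] [-0.22  3.91  1.78] [0.81 0.21 0.13] 10.894623783593563
0.6 2.697046197924766 [624.49 105.87 214.09] [-0.55  4.88  2.54] [0.94 0.12 0.11] 11.67151805218463
0.8 2.497098239758152 [624.56 106.   214.07] [-0.33  5.81  2.03] [0.95 0.07 0.11] 11.614469427984883
1.0 2.2972277643430266 [624.68 106.13 214.08] [0.45 5.24 1.4 ] [ 0.96 -0.    0.2 ] 11.505804249019313
1.1 2.197144649610834 [624.77 106.19 214.09] [0.41 6.05 2.06] [ 1.02 -0.04  0.17] 11.747761010155237
1.2 2.0972843810353714 [624.82 106.29 214.08] [0.17 6.45 1.09] [ 1.07 -0.09  0.21] 11.098502375283209
26.3333
```

```bash
cat >> h.py <<'E'
def avg(n=12):
    r=[]
    for _ in range(n): r.append(np.r_[robot.current_contact_force(),robot.current_ft_torque(),robot.current_eef_rot()[2]]); robot.sleep(.02)
    return np.mean(r,0)
E
python3 - <<'E'
from h import *
np.set_printoptions(precision=3,suppress=True)
pi=np.pi
for a in(1.2,1.23,1.26,1.29,1.32,1.35,1.38):
    robot.move_ptp([624.9,106.4,214],[pi,0,.153+pi-a]); robot.sleep(.1)
    m=avg(); print(a,.153+pi-m[6],m[:6])
    if m[5]>.5: break
A,B=robot.get_image("scene")["img"],robot.get_image("top")["img"]
cv2.imwrite("pics/n.png",A)
print(robot.current_t())
E
```

```text
1.2 1.1996452632192138 [-1.321  3.165  2.978  0.52   0.307  0.212]
1.23 1.2295555071296311 [-1.709  3.127  3.762  0.462  0.375  0.238]
1.26 1.2595342550171997 [-1.727  2.6    4.125  0.413  0.401  0.263]
1.29 1.2895280498855266 [-1.719  2.275  4.298  0.37   0.412  0.271]
1.32 1.3195265547467847 [-1.832  2.456  5.089  0.379  0.398  0.289]
1.35 1.3492172947586998 [-1.526  2.229  4.986  0.371  0.376  0.467]
1.38 1.3788613265849567 [-1.903  2.167  5.106  0.365  0.385  0.578]
30.2833
```

The firm stop begins at about 1.325 of wrist turn, so dial ≈ wrist turn − 0.025. Back off to the third click, checking for slip.

```bash
python3 - <<'E'
from h import *
np.set_printoptions(precision=3,suppress=True)
pi=np.pi
for a in(1.35,1.33,1.31,1.29,1.27,1.25,1.235):
    robot.move_ptp([624.9,106.4,214],[pi,0,.153+pi-a]); robot.sleep(.1)
    m=avg(); print(a,m[:6])
print(robot.current_gripper_width()*93,robot.current_finger_force(),robot.current_t())
E
```

```text
1.35 [-1.521  2.281  5.122  0.371  0.38   0.475]
1.33 [-1.845  2.504  5.037  0.37   0.404  0.362]
1.31 [-1.714  2.439  5.103  0.383  0.392  0.305]
1.29 [-2.016  2.485  4.889  0.369  0.401  0.279]
1.27 [-1.643  2.617  5.133  0.369  0.409  0.286]
1.25 [-2.071  2.707  5.141  0.376  0.429  0.254]
1.235 [-1.97   2.198  4.988  0.364  0.417  0.246]
12.078193073604798 30.109323263168335 34.1333
```

Torque retraces on the way back, so nothing slipped. The dial sits at about 1.21, held at the third click. Hand in.

```bash
python3 -c "
from bench import robot
print(robot.hand_in())"
```

```text
the job is handed in; nothing more can be done
None
```

The job is handed in at about 34 s: the pusher is seated on the guide bar and released, teeth towards the blade, and the dial is held in the fingers at the third click (about 1.21 rad, inferred from where the firm stop was felt).

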